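Post the seized phone into the evidence deposit box

ROBOT

A 6-joint arm with a two-finger parallel gripper is mounted at the origin on the work surface. World frame = base frame: x ahead of the robot, y to its left, z up, the work surface at z = 0. Lengths are in m, angles in rad, forces in N, time in s.
With the tool pointing down it reaches from about 0.3 to 0.775 m from the base axis. Payload 14.6 kg.
Tool frame: the origin (TCP) lies at the very end of the fingers, on their centre line; the grasp point (between the pads) lies 19 mm behind it; z points along the fingers, y is the line along which they close (so a half turn about z gives the same grasp; the last joint's range is limited). The gripper opens to 94 mm and grips with 3 to 60 N. Pads are 16 mm wide; open, the fingers measure 119 mm over their backs; the gripper's body (75 mm by 177 mm) begins 78 mm behind the grasp point.
Start: joints at [-1.374, 0.3, 1.521, -0, 1.321, -0.067], TCP at [0.143, -0.531, 0.205] pointing down, gripper open.
Joint ranges: [-3.03, 3.03], [-0.79, 2.21], [0.23, 2.52], [-1.04, 4.18], [0, 3.07], [-2.55, 2.55]. Speed limits (rad/s): [2.22, 2.22, 2.57, 3.14, 3.14, 3.14].

INTERFACE

Orientations are given as [roll, pitch, yaw] about the fixed x, y, z axes, in that order (R = Rz(yaw) Ry(pitch) Rx(roll)).
In Python, from station import ctrl gives the robot as it stands.
- The arm moves only by the tool move_arm, never from a script. Its argument "increments" is a list of rows, each a list of 7 numbers: the opening, from 0 (shut) to 1 (fully open), then the shift along the tool's x, y, z in units of 50 mm (1.0 is 50 mm), then the turn, a rotation vector about the tool's x, y, z in rad. In form: [[claw, tx, ty, tz, rx, ry, rz], ...]. A call has 1 to 20 rows; each row shifts and turns the commanded pose from where the row before left it, along the tool's axes as they then stand; what a row does not reach is not made up. A row lasts 1/10 s, in which the tool goes at most 50 mm and 8.59 degrees, less where a joint would pass 70% of its speed; a pose out of reach is approached as far as the arm can. A call is refused whole if a number of a shift passes 1 or a number of a turn 0.15, either way. A call with a gripper value outside its range is refused whole. The fingers move at their own pace and stop on an object; "force" is the grip in N (left out, the last holds). Time passes only in rows, so rows that do not move let the fingers close. It gives the time, the measured TCP pose, the force, the opening and the grip force at its end, in the units of the state.
- ctrl.get_obs(): the state, without advancing time (a new reading comes with each control period).
- ctrl.camera(name): name is "scene" or "top" or "wrist"; returns a dict with "color" (384x512x3 uint8, blue, green, red), "K" (3x3 intrinsics, pixels), "pose" (4x4, takes a point from camera to world coordinates); the wrist camera has in their place "tool_from_camera" (4x4, takes a point from camera to tool coordinates, whose origin is the TCP and whose axes are the flange's). Camera axes: x right, y down, z forward; pixel columns grow to the right and rows downward; lengths in m; the calibration is good to about 2 mm. A picture is of the moment at which its call begins: read the wrist's pose just before it. There is no depth.
- ctrl.hand_in(): hands the job in; it is judged then, once.
Trained networks look in a picture, given as the dict that the camera call returned (one of the last four; its "shot" number tells which), for a name from the list of things; names that differ only in an ending like _2 or _b are one class to them, and where a whole thing is asked for, a point or a joint stands for the part that bears it (a point fixed in the world has none). Each returns a list of dicts, best first, with "conf" (0 to 1); they miss things now and then, are a little off and sometimes report something else, mostly with a low value. They report only what shows in the picture. A call takes as long as a camera call. They do not tell look-alikes from the thing itself.
- ctrl.cut_out(name, picture): "mask" (384x512 bool, what is visible of it) and "centre" ([row, column] in pixels, amid what is visible of it).
The state is a dict: "time_s": time; "qpos": joint angles; "joint_vel": joint speeds; "tau": joint torques, N m; "ee_pos": TCP position; "eef_rot": TCP orientation; "force": force on the tool from outside, world axes, zero at the start; "moment": the same for the moment, N m; "grip_width": finger opening in m; "grip_force": force on a finger pad.
Only numpy, scipy, OpenCV 4.12 (cv2) and the standard library are available. Lean on these libraries where they do the work, as an engineer would, in place of code of your own. Each camera call takes 0.05 s, during which the arm holds its last target. There are 200 camera calls.

TASK

Take the phone in the red case out of the rack and post it, narrow end down, through the slot in the top of the grey evidence deposit box, so that it ends up wholly inside. Guide it well into the slot before you let go rather than dropping it in from above, and leave the blue and the black phone standing in the rack.

Things in the scene. Friction and masses are not known exactly. Their poses are not given: they have to be found in the camera images.
- red_phone: Phone in a red case, 12 mm thick (its x), 70 mm wide (its y), 140 mm tall (its z), about 0.19 kg; dark screen on its +x face; origin at its centre. It stands upright in one of three bays of a fixed plywood rack, in any order; the bays form a row along the phones' y, 92 mm centre to centre. The upper 100 mm of a phone stands free above the rack's walls. The rack may be on the left or the right.
- blue_phone: Phone of the same size in a blue case, same axes and origin, standing in another bay of the rack. The rack: base plate 90 mm (x) by 290 mm (y), 12 mm thick; low walls 10 mm thick along the phones' faces, rising to 52 mm above the desk; channel 17 mm wide, so a phone may lean slightly.
- black_phone: Phone of the same size in a black case, same axes and origin, standing in another bay of the rack.
- deposit_box: Fixed grey steel box, 180 (x) x 200 (y) x 180 mm high; origin: centre of its underside. Slot amid its top (x=y=0): 26 mm along x, 90 mm along y. Yellow 45 degree lips form a funnel round it, 14 mm above the top, mouth about 50 x 114 mm. Under it a light black sprung flap swings down under less than 1 N; once let go the phone falls freely. Inside, 166 mm deep. Across the desk from the rack.
Mind the look-alikes: they are no part of the job. There is more than one size of the red_phone; the one meant has the size given above.

How it is judged:
By the outcome, as a careful person would: the job done as asked, in the order asked, and still so for the second after the job is handed in, with the robot touching nothing.
It also fails if it takes over 48 s, if anything falls off the work surface, if the arm or the gripper's body presses on something with over 40 N, if the wrist force passes 120 N, or if a joint passes its speed limit or range.

## Working session

There is one attempt and no reset: what is moved stays moved. The work goes in short steps, Python scripts to look and compute and a tool call to move; the robot and the scene stay as the last step left them, time stands still between calls to the robot, and variables do not carry over. Pictures are saved under pics/ and viewed, at most 10 in all, crops included, and the job is handed in when it is done.

Besides the shell and the picture viewer there is one more tool, called after "Request:" by a JSON object that holds its "method" and its "body", one argument or row to a line. move_arm: Moves the arm, as the interface text tells. Its arguments: {"type":"object","properties":{"increments":{"type":"array","items":{"type":"array","items":{"type":"number"}}},"force":{"type":"number"}},"required":["increments"]}

```bash
mkdir -p pics; ls; cat > h.py <<'E'
from station import ctrl
import numpy as np, cv2
from scipy.spatial.transform import Rotation as R
np.set_printoptions(precision=4,suppress=True)
def ray(p,uv,T=None):
    T=p["pose"] if T is None else T
    d=T[:3,:3]@np.linalg.inv(p["K"])@np.array([uv[0],uv[1],1.]); return T[:3,3],d
def onz(p,uv,z,T=None):
    o,d=ray(p,uv,T); return o+d*(z-o[2])/d[2]
def proj(p,X,T=None):
    T=p["pose"] if T is None else T
    c=(np.asarray(X)-T[:3,3])@T[:3,:3]; q=c@p["K"].T; return q[...,:2]/q[...,2:]
def wrist():
    o=ctrl.get_obs(); p=ctrl.camera("wrist")
    T=np.eye(4); T[:3,:3]=R.from_euler("xyz",o["eef_rot"]).as_matrix(); T[:3,3]=o["ee_pos"]
    return p,T@p["tool_from_camera"]
E
python3 - <<'E'
from h import *
print(ctrl.get_obs())
for n in("scene","top"):
    p=ctrl.camera(n); cv2.imwrite(f"pics/{n}1.png",p["color"]); print(n,p["K"],p["pose"])
    for t in("red_phone","blue_phone","black_phone","deposit_box"):
        for d in ctrl.cut_out(t,p): print(t,d["conf"],d["centre"],d["mask"].sum())
E
```

```text
pics
{'time_s': 0.0, 'qpos': array([-1.3736,  0.3005,  1.5215, -0.    ,  1.3207, -0.0666]), 'joint_vel': array([ 0.0006,  0.0015, -0.0003, -0.0011,  0.0012, -0.0008]), 'tau': array([ -0.0005, -53.1816, -35.2741,   0.0708,   0.0244,  -0.0001]), 'ee_pos': array([ 0.1434, -0.5307,  0.2049]), 'eef_rot': array([-3.1405, -0.0001,  0.2638]), 'force': array([-0.9832,  0.0699, -0.2889]), 'moment': array([-0.0556, -0.0044, -0.0398]), 'grip_force': 0.0, 'grip_width': 0.09393837948892594}
scene [[484.159    0.     252.5624]
 [  0.     484.159  185.71  ]
 [  0.       0.       1.    ]] [[-0.8205  0.3997 -0.4086  1.0593]
 [ 0.5716  0.5754 -0.585   0.7205]
 [ 0.0013 -0.7136 -0.7006  0.9494]
 [ 0.      0.      0.      1.    ]]
red_phone 0.95 [112.8, 231.1] 417
red_phone 0.86 [170.9, 180.1] 1461
red_phone 0.65 [124.9, 203.7] 506
red_phone 0.52 [108.6, 188.0] 484
blue_phone 0.97 [111.0, 187.1] 463
black_phone 0.79 [139.7, 227.0] 560
deposit_box 0.57 [229.2, 321.1] 11205
top [[423.2109   0.     254.0128]
 [  0.     423.2109 189.1708]
 [  0.       0.       1.    ]] [[ 0.0276 -0.9827  0.1831  0.3334]
 [-0.9996 -0.0263  0.0097 -0.0056]
 [-0.0048 -0.1833 -0.983   1.1449]
 [ 0.      0.      0.      1.    ]]
red_phone 0.73 [192.0, 362.8] 384
red_phone 0.72 [131.6, 311.8] 1282
red_phone 0.47 [243.6, 379.3] 202
blue_phone 0.65 [191.2, 399.4] 374
black_phone 0.79 [192.5, 328.0] 348
deposit_box 0.71 [192.4, 168.9] 7561
```

View pics/scene1.png

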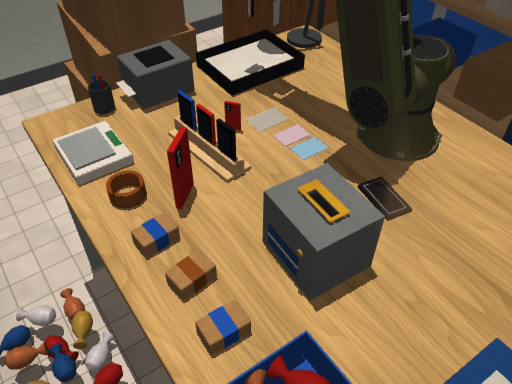

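View pics/top1.png

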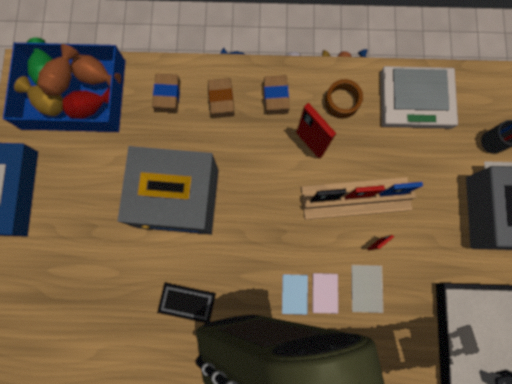

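The rack's phones are black (scene 227,140), red (203,125) and blue (187,111). Things that could be taken for the target:
- red phone in the rack's middle bay: scene (203,125), top (363,192)
- big red phone: scene (180,171), top (312,132)
- small red phone: scene (231,113), top (379,243)

I choose the one in the rack. The grey box with yellow lips is at top (168,190).

```bash
python3 - <<'E'
from h import *
s=ctrl.camera("scene"); p=ctrl.camera("top")
cv2.imwrite("pics/crop1.png",np.hstack([cv2.resize(s["color"][80:220,140:260],(400,466),interpolation=2),cv2.resize(p["color"][90:260,280:426],(400,466),interpolation=2)]))
for n in("black_phone","red_phone","blue_phone"):
  for d in ctrl.cut_out(n,p):
    if 300<d["centre"][1]<430:
      r=cv2.boxPoints(cv2.minAreaRect(np.argwhere(d["mask"])[:,::-1].astype(np.float32)))
      print(n,d["centre"],r.round(1).tolist()); print(np.array([onz(p,c,.152)[:2] for c in r]))
hsv=cv2.cvtColor(p["color"],cv2.COLOR_BGR2HSV); m=cv2.inRange(hsv,(20,150,120),(35,255,255)); m[:,:120]=0;m[:,225:]=0;m[:120]=0;m[240:]=0
r=cv2.minAreaRect(cv2.findNonZero(m)); print("lips",r,onz(p,r[0],.194),[onz(p,c,.194)[:2] for c in cv2.boxPoints(r)])
hsv=cv2.cvtColor(s["color"],cv2.COLOR_BGR2HSV); m=cv2.inRange(hsv,(20,150,120),(35,255,255)); m[:,:295]=0;m[:,355:]=0;m[:170]=0;m[230:]=0
r=cv2.minAreaRect(cv2.findNonZero(m)); print("lips scene",r,onz(s,r[0],.194))
# phone top edge corners in scene
for d in ctrl.cut_out("red_phone",s):
  h=cv2.approxPolyDP(cv2.convexHull(np.argwhere(d["mask"])[:,::-1].astype(np.int32)),2,True)[:,0]; print(d["centre"],h.tolist(),[onz(s,c,.152)[:2] for c in h])
E
```

```text
black_phone [192.4, 329.7] [[310.0, 191.5], [345.79998779296875, 187.89999389648438], [347.0, 199.60000610351562], [311.20001220703125, 203.1999969482422]]
[[ 0.5163 -0.1294]
 [ 0.5272 -0.2146]
 [ 0.4991 -0.217 ]
 [ 0.4882 -0.1323]]
red_phone [242.6, 379.5] [[367.29998779296875, 246.5], [388.79998779296875, 232.1999969482422], [394.20001220703125, 240.1999969482422], [372.70001220703125, 254.5]]
[[ 0.39   -0.2628]
 [ 0.4246 -0.3136]
 [ 0.4061 -0.3256]
 [ 0.3717 -0.2749]]
red_phone [131.7, 313.0] [[287.0, 122.19999694824219], [309.6000061035156, 102.69999694824219], [340.79998779296875, 139.10000610351562], [318.1000061035156, 158.5]]
[[ 0.688  -0.0722]
 [ 0.7399 -0.1276]
 [ 0.6482 -0.2038]
 [ 0.598  -0.1486]]
red_phone [190.7, 362.9] [[345.1000061035156, 188.10000610351562], [383.8999938964844, 184.60000610351562], [384.8999938964844, 196.39999389648438], [346.20001220703125, 199.89999389648438]]
[[ 0.5268 -0.2129]
 [ 0.5378 -0.3054]
 [ 0.5093 -0.3072]
 [ 0.4983 -0.2151]]
blue_phone [188.8, 398.3] [[379.0, 185.8000030517578], [421.70001220703125, 181.0], [423.0, 192.60000610351562], 
[... 428 characters left out ...]
 45.0) [0.5188 0.2128 0.194 ]
[170.2, 181.0] [[178, 208], [169, 172], [167, 150], [183, 126], [188, 133], [193, 185], [181, 208]] [array([0.7725, 0.0177]), array([ 0.7332, -0.0996]), array([ 0.6987, -0.1757]), array([ 0.6168, -0.24  ]), array([ 0.6207, -0.2059]), array([ 0.708 , -0.0273]), array([0.767 , 0.0216])]
[113.7, 234.5] [[239, 129], [233, 128], [225, 121], [225, 101], [240, 104]] [array([ 0.5004, -0.1433]), array([ 0.5112, -0.1561]), array([ 0.5121, -0.1944]), array([ 0.4612, -0.2741]), array([ 0.4342, -0.2374])]
[122.7, 203.1] [[214, 144], [198, 132], [198, 104], [214, 115]] [array([ 0.5881, -0.1279]), array([ 0.5968, -0.1945]), array([ 0.5321, -0.3053]), array([ 0.5223, -0.2348])]
```

View pics/crop1.png

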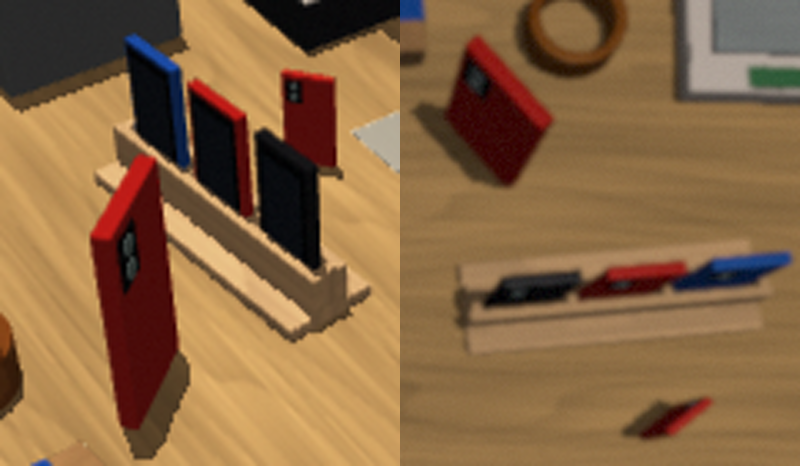

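The crop shows the red phone of normal size in the rack's middle bay, between black and blue, screen towards +x. The big and small red phones stand apart from the rack. First I rise and turn in place.

Request:
{"method": "move_arm", "body": {
  "increments": [
    [1,0,0,-0.3,0,0,-0.143],
    [1,0,0,-0.3,0,0,-0.143],
    [1,0,0,-0.3,0,0,-0.143],
    [1,0,0,-0.3,0,0,-0.143],
    [1,0,0,-0.3,0,0,-0.143],
    [1,0,0,-0.3,0,0,-0.143],
    [1,0,0,-0.2,0,0,-0.143],
    [1,0,0,0,0,0,-0.143],
    [1,0,0,0,0,0,-0.143],
    [1,0,0,0,0,0,-0.143],
    [1,0,0,0,0,0,0]
  ]
}}

```text
time_s: 1.9
ee_pos: [0.1434, -0.5309, 0.3054]
eef_rot: [-3.142, -0.0, 1.696]
force: [-0.4, 0.6, 0.3]
grip_width: 0.0937
grip_force: 0.0
```

```bash
cat >> h.py <<'E'
def go(target,yaw=None):
    o=ctrl.get_obs(); M=R.from_euler("xyz",o["eef_rot"]).as_matrix()
    d=M.T@(np.array(target)-o["ee_pos"])/0.05
    print("pos",o["ee_pos"],"rot",o["eef_rot"],"shift units",d,"rz",None if yaw is None else -(yaw-o["eef_rot"][2]),"t",o["time_s"])
E
python3 -c "
from h import *
go([.525,-.265,.31],1.69)"
```

```text
pos [ 0.1434 -0.5309  0.3054] rot [-3.1416 -0.0001  1.6962] shift units [ 4.3228  8.2372 -0.0912] rz 0.00617084261255707 t 1.9
```

Request:
{"method": "move_arm", "body": {
  "increments": [
    [1,0.36,0.69,0,0,0,0],
    [1,0.36,0.69,0,0,0,0],
    [1,0.36,0.69,0,0,0,0],
    [1,0.36,0.69,0,0,0,0],
    [1,0.36,0.69,0,0,0,0],
    [1,0.36,0.69,0,0,0,0],
    [1,0.36,0.69,0,0,0,0],
    [1,0.36,0.69,0,0,0,0],
    [1,0.36,0.69,0,0,0,0],
    [1,0.36,0.69,0,0,0,0],
    [1,0.36,0.69,0,0,0,0],
    [1,0.36,0.69,0,0,0,0],
    [1,0,0,0,0,0,0],
    [1,0,0,0,0,0,0]
  ]
}}

```text
time_s: 3.3
ee_pos: [0.528, -0.2655, 0.3051]
eef_rot: [-3.141, -0.0, 1.692]
force: [-0.6, -0.6, -0.1]
grip_width: 0.0942
grip_force: 0.0
```

```bash
python3 - <<'E'
from h import *
go([.525,-.265,.31],1.69)
p,T=wrist(); img=p["color"].copy(); print(T)
for d in ctrl.cut_out("red_phone",p):
    r=cv2.boxPoints(cv2.minAreaRect(np.argwhere(d["mask"])[:,::-1].astype(np.float32)))
    print(d["conf"],d["centre"],d["mask"].sum()); print(np.c_[r,[onz(p,c,.152,T)[:2] for c in r]])
cv2.imwrite("pics/w1.png",img)
E
```

```text
pos [ 0.528  -0.2655  0.3051] rot [-3.141  -0.0003  1.6917] shift units [ 0.0161 -0.0579 -0.0984] rz 0.001745007258441511 t 3.3
[[ 0.9927  0.1159  0.0334  0.5184]
 [ 0.1206 -0.9533 -0.277  -0.1848]
 [-0.0003  0.279  -0.9603  0.4845]
 [ 0.      0.      0.      1.    ]]
0.98 [174.2, 251.7] 762
[[247.     142.       0.5155  -0.2245]
 [259.     142.       0.5294  -0.2228]
 [259.     211.       0.5402  -0.308 ]
 [247.     211.       0.5253  -0.3098]]
0.76 [86.2, 403.0] 5247
[[324.414  107.8084   0.598   -0.1758]
 [458.8388  22.0882   0.7211  -0.0741]
 [484.1206  61.7347   0.7606  -0.1078]
 [349.6958 147.4548   0.636   -0.2163]]
0.59 [189.2, 171.2] 888
[[151.2611 184.5307   0.4055  -0.2898]
 [173.6331 166.8686   0.4316  -0.2645]
 [195.6212 194.7201   0.46    -0.2962]
 [173.2492 212.3822   0.4336  -0.3228]]
```

View pics/w1.png

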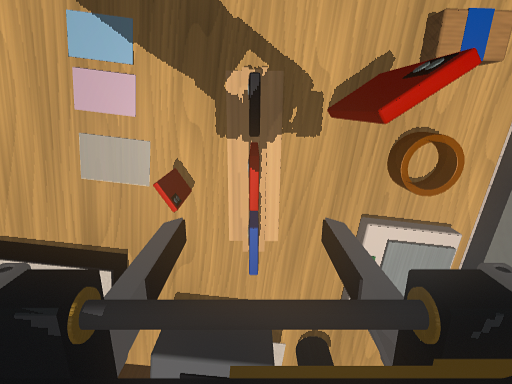

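The wrist view shows the red phone's top edge vertical at column 253, rows 142–211, between black above and blue below. So the yaw is right, and its centre is about (0.529, -0.274). I go down on it and grip near its top.

Request:
{"method": "move_arm", "body": {
  "increments": [
    [1,-0.17,0,0.2,0,0,0],
    [1,0,0,0.4,0,0,0],
    [1,0,0,0.4,0,0,0],
    [1,0,0,0.4,0,0,0],
    [1,0,0,0.4,0,0,0],
    [1,0,0,0.4,0,0,0],
    [1,0,0,0.4,0,0,0],
    [1,0,0,0.4,0,0,0],
    [1,0,0,0.4,0,0,0],
    [1,0,0,0.3,0,0,0],
    [1,0,0,0.08,0,0,0],
    [1,0,0,0,0,0,0]
  ]
}}

```text
time_s: 4.6
ee_pos: [0.5285, -0.2746, 0.1162]
eef_rot: [-3.141, -0.0, 1.693]
force: [0.4, 0.5, 0.3]
grip_width: 0.094
grip_force: 0.0
```

Request:
{"method": "move_arm", "body": {
  "increments": [
    [0.5,0,0,0,0,0,0],
    [0.3,0,0,0,0,0,0],
    [0.2,0,0,0,0,0,0],
    [0.1,0,0,0,0,0,0],
    [0,0,0,0,0,0,0],
    [0,0,0,0,0,0,0],
    [0,0,0,0,0,0,0],
    [0,0,0,0,0,0,0],
    [0,0,0,0,0,0,0],
    [0,0,0,0,0,0,0]
  ],
  "force": 20
}}

```text
time_s: 5.6
ee_pos: [0.5288, -0.2742, 0.1165]
eef_rot: [3.142, -0.0, 1.694]
force: [-0.4, 0.4, 0.6]
grip_width: 0.0174
grip_force: 0.0
```

Request:
{"method": "move_arm", "body": {
  "increments": [
    [0,0,0,0,0,0,0],
    [0,0,0,0,0,0,0],
    [0,0,0,0,0,0,0],
    [0,0,0,0,0,0,0]
  ],
  "force": 25
}}

```text
time_s: 6.0
ee_pos: [0.5288, -0.2742, 0.1164]
eef_rot: [-3.142, -0.0, 1.694]
force: [-1.3, 0.3, 0.3]
grip_width: 0.0119
grip_force: 25.0
```

Gripped at 12 mm, 25 N. Next I lift slowly, straight up.

Request:
{"method": "move_arm", "body": {
  "increments": [
    [0,0,0,-0.1,0,0,0],
    [0,0,0,-0.2,0,0,0],
    [0,0,0,-0.3,0,0,0],
    [0,0,0,-0.4,0,0,0],
    [0,0,0,-0.4,0,0,0],
    [0,0,0,-0.4,0,0,0],
    [0,0,0,-0.4,0,0,0],
    [0,0,0,-0.4,0,0,0],
    [0,0,0,-0.4,0,0,0],
    [0,0,0,-0.4,0,0,0],
    [0,0,0,-0.4,0,0,0],
    [0,0,0,-0.3,0,0,0],
    [0,0,0,-0.2,0,0,0],
    [0,0,0,0,0,0,0]
  ]
}}

```text
time_s: 7.4
ee_pos: [0.529, -0.2743, 0.3334]
eef_rot: [3.139, 0.002, 1.694]
force: [0.1, 0.2, -2.2]
grip_width: 0.012
grip_force: 25.0
```

```bash
python3 - <<'E'
from h import *
p=ctrl.camera("top"); s=ctrl.camera("scene"); print(ctrl.get_obs()["ee_pos"])
a=cv2.resize(p["color"][140:250,110:240],(480,406),interpolation=2)
b=cv2.resize(s["color"][80:200,170:260],(300,400),interpolation=2)
cv2.imwrite("pics/b.png",np.hstack([a,cv2.copyMakeBorder(b,0,6,0,0,0)]))
for c,w in((p,(140,180,170,210)),(s,(170,230,295,355))):
    h=cv2.cvtColor(c["color"],cv2.COLOR_BGR2HSV); m=cv2.inRange(h,(18,150,120),(32,255,255)); n,l,st,ce=cv2.connectedComponentsWithStats(m)
    for i in range(1,n):
        if st[i,4]>60 and w[0]<ce[i][1]<w[1]+40 and 120<ce[i][0]<360:
            r=cv2.boxPoints(cv2.minAreaRect(np.argwhere(l==i)[:,::-1].astype(np.float32)))
            print(st[i],ce[i]); print(np.c_[r,[onz(c,q,.194)[:2] for q in r]], onz(c,r.mean(0),.194))
E
```

```text
[ 0.5287 -0.2742  0.3312]
[138 172  53  27 812] [163.6749 185.1207]
[[137.502  194.8513   0.4902   0.2693]
 [139.4651 171.7843   0.5442   0.269 ]
 [190.5842 176.1349   0.5371   0.1505]
 [188.6211 199.2018   0.4833   0.152 ]] [0.5136 0.2101 0.194 ]
[298 179  52  43 687] [323.9199 199.0204]
[[296.5    188.5      0.5438   0.1525]
 [311.5    173.5      0.4852   0.1339]
 [349.5    211.5      0.4949   0.2704]
 [334.5    226.5      0.5489   0.2836]] [0.5188 0.2128 0.194 ]
```

View pics/b.png

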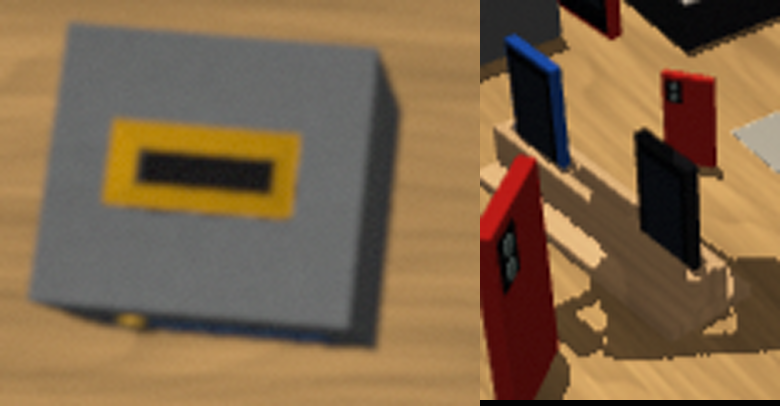

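The phone is out, blue and black still stand, and the slot centre is about (0.514, 0.210) with box yaw about -0.06. Now I cross to it.

```bash
python3 -c "
from h import *
go([.514,.210,.345],1.512)"
```

```text
pos [ 0.5287 -0.2742  0.3312] rot [-3.1413 -0.0002  1.6938] shift units [ 9.6462  0.8965 -0.2748] rz 0.18181992735000785 t 7.5
```

Request:
{"method": "move_arm", "body": {
  "increments": [
    [0,0.3,0.03,-0.14,0,0,0],
    [0,0.6,0.056,-0.14,0,0,0],
    [0,0.6,0.056,0,0,0,0],
    [0,0.6,0.056,0,0,0,0],
    [0,0.6,0.056,0,0,0,0],
    [0,0.6,0.056,0,0,0,0],
    [0,0.6,0.056,0,0,0,0],
    [0,0.6,0.056,0,0,0,0],
    [0,0.6,0.056,0,0,0,0],
    [0,0.6,0.056,0,0,0,0],
    [0,0.6,0.056,0,0,0,0],
    [0,0.6,0.056,0,0,0,0],
    [0,0.6,0.056,0,0,0,0],
    [0,0.6,0.056,0,0,0,0],
    [0,0.6,0.056,0,0,0,0],
    [0,0.6,0.056,0,0,0,0],
    [0,0.35,0.03,0,0,0,0.06],
    [0,0,0,0,0,0,0.06],
    [0,0,0,0,0,0,0.06],
    [0,0,0,0,0,0,0]
  ]
}}

```text
time_s: 9.5
ee_pos: [0.5135, 0.2109, 0.3454]
eef_rot: [-3.141, 0.0, 1.514]
force: [0.4, 0.4, -0.9]
grip_width: 0.0119
grip_force: 25.0
```

```bash
python3 - <<'E'
from h import *
go([.514,.210,.345],1.512)
p,T=wrist(); img=p["color"].copy()
s=ctrl.camera("scene")
cv2.imwrite("pics/w2.png",np.hstack([img,cv2.resize(s["color"][90:300,240:400],(288,384),interpolation=2)]))
h=cv2.cvtColor(p["color"],cv2.COLOR_BGR2HSV); m=cv2.inRange(h,(18,150,90),(32,255,255)); m[350:]=0;n,l,st,ce=cv2.connectedComponentsWithStats(m)
for i in range(1,n):
    if st[i,4]>150:
        r=cv2.boxPoints(cv2.minAreaRect(np.argwhere(l==i)[:,::-1].astype(np.float32)))
        print(st[i]); print(np.c_[r,[onz(p,q,.194,T)[:2] for q in r]])
for d in ctrl.cut_out("red_phone",p):
    if d["conf"]>.4: print(d["conf"],d["centre"],cv2.boxPoints(cv2.minAreaRect(np.argwhere(d["mask"])[:,::-1].astype(np.float32))).tolist())
E
```

```text
pos [0.5135 0.2109 0.3454] rot [-3.141   0.0001  1.5136] shift units [-0.0166  0.0101  0.0072] rz 0.0016026702298912454 t 9.5
[ 232  129   47   92 2453]
[[232.     129.       0.4924   0.2693]
 [278.     129.       0.5451   0.2663]
 [278.     220.       0.5414   0.154 ]
 [232.     220.       0.4836   0.1573]]
[226 287   7  57 227]
[[224.9183 342.9422   0.4583  -0.033 ]
 [226.475  286.9021   0.4685   0.0605]
 [232.2483 287.0625   0.4763   0.0598]
 [230.6916 343.1026   0.4667  -0.0338]]
[275 287   7  57 229]
[[274.7161 287.0653   0.5337   0.0565]
 [280.5114 286.8997   0.5416   0.0563]
 [282.1125 342.9397   0.541   -0.0377]
 [276.3173 343.1053   0.5326  -0.0375]]
0.94 [228.7, 253.2] [[238.78330993652344, 298.81890869140625], [240.7559051513672, 154.8185577392578], [265.6964111328125, 155.16021728515625], [263.72381591796875, 299.16058349609375]]
0.75 [359.5, 377.7] [[353.2000427246094, 338.4000244140625], [376.0000305175781, 327.0], [401.0000305175781, 377.0], [378.2000427246094, 388.4000244140625]]
```

View pics/w2.png

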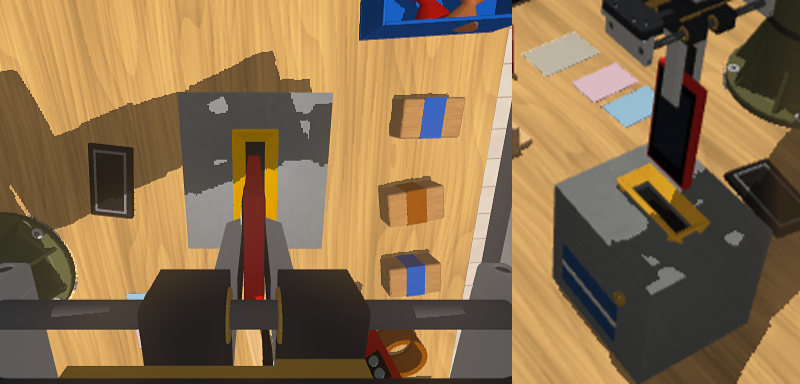

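The wrist view shows the funnel mouth at columns 232–278, rows 129–220, with the phone's lower end at columns 243–264, in line with the slot (about columns 247–264). I go down slowly and watch the force.

Request:
{"method": "move_arm", "body": {
  "increments": [
    [0,-0.02,0.02,0.2,0,0,0],
    [0,0,0,0.2,0,0,0],
    [0,0,0,0.2,0,0,0],
    [0,0,0,0.2,0,0,0],
    [0,0,0,0.2,0,0,0],
    [0,0,0,0.1,0,0,0],
    [0,0,0,0.1,0,0,0],
    [0,0,0,0.1,0,0,0],
    [0,0,0,0,0,0,0]
  ]
}}

```text
time_s: 10.55
ee_pos: [0.5151, 0.2091, 0.2799]
eef_rot: [-3.141, 0.0, 1.514]
force: [0.8, -0.3, -2.2]
grip_width: 0.0118
grip_force: 25.0
```

Request:
{"method": "move_arm", "body": {
  "increments": [
    [0,0,0,0.1,0,0,0],
    [0,0,0,0.1,0,0,0],
    [0,0,0,0.1,0,0,0],
    [0,0,0,0.15,0,0,0],
    [0,0,0,0.15,0,0,0],
    [0,0,0,0.15,0,0,0],
    [0,0,0,0.15,0,0,0],
    [0,0,0,0,0,0,0]
  ]
}}

```text
time_s: 11.35
ee_pos: [0.5149, 0.2089, 0.2341]
eef_rot: [-3.14, 0.001, 1.514]
force: [0.7, -0.1, -3.1]
grip_width: 0.0117
grip_force: 25.0
```

Request:
{"method": "move_arm", "body": {
  "increments": [
    [0,0,0,0.15,0,0,0],
    [0,0,0,0.15,0,0,0],
    [0,0,0,0.15,0,0,0],
    [0,0,0,0.15,0,0,0],
    [0,0,0,0.1,0,0,0],
    [0,0,0,0.05,0,0,0],
    [0,0,0,0,0,0,0]
  ]
}}

```text
time_s: 12.05
ee_pos: [0.5151, 0.2091, 0.1976]
eef_rot: [-3.141, 0.0, 1.514]
force: [0.2, -0.4, -2.8]
grip_width: 0.0117
grip_force: 25.0
```

```bash
python3 - <<'E'
from h import *
print(ctrl.get_obs()["force"])
s=ctrl.camera("scene")
cv2.imwrite("pics/s3.png",cv2.resize(s["color"][90:300,240:400],(457,600),interpolation=2))
E
```

```text
[ 0.206  -0.4316 -2.8102]
```

View pics/s3.png

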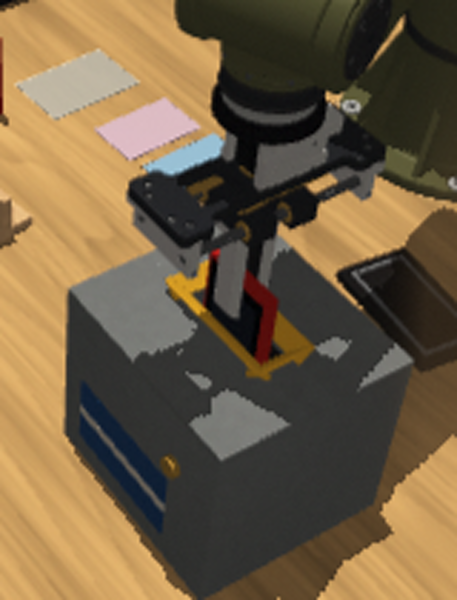

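The phone stands deep in the slot with only its upper part showing between the fingers, and there is no contact force. I release it.

Request:
{"method": "move_arm", "body": {
  "increments": [
    [0.3,0,0,0,0,0,0],
    [0.5,0,0,0,0,0,0],
    [0.7,0,0,0,0,0,0],
    [0.8,0,0,0,0,0,0],
    [0.8,0,0,0,0,0,0],
    [0.8,0,0,-0.2,0,0,0],
    [0.8,0,0,-0.4,0,0,0],
    [0.8,0,0,-0.4,0,0,0],
    [0.8,0,0,-0.4,0,0,0],
    [0.8,0,0,-0.4,0,0,0],
    [0.8,0,0,-0.4,0,0,0],
    [0.8,0,0,-0.4,0,0,0],
    [0.8,0,0,0,0,0,0],
    [0.8,0,0,0,0,0,0],
    [0.8,0,0,0,0,0,0]
  ]
}}

```text
time_s: 13.6
ee_pos: [0.515, 0.209, 0.3268]
eef_rot: [-3.14, 0.001, 1.514]
force: [0.5, 1.0, -0.1]
grip_width: 0.0751
grip_force: 0.0
```

```bash
python3 - <<'E'
from h import *
s=ctrl.camera("scene"); p,T=wrist()
cv2.imwrite("pics/s4.png",np.hstack([cv2.resize(s["color"][80:300,160:400],(480,440),interpolation=2),cv2.resize(p["color"][90:260,170:340],(320,440))]))
E
```

```text
(no output)
```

View pics/s4.png

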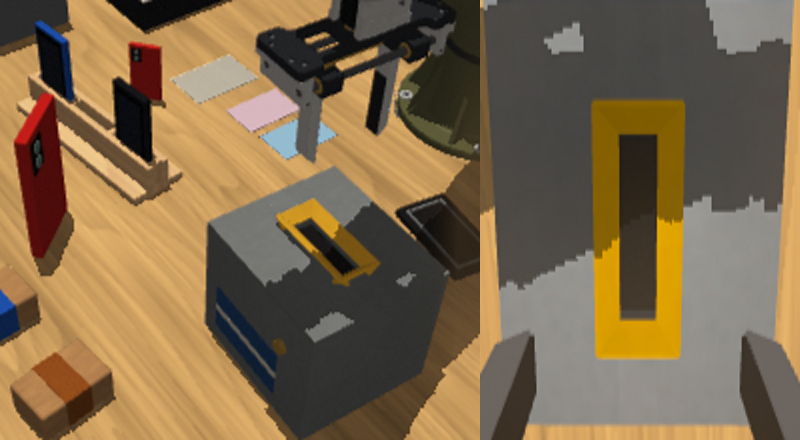

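The slot is empty and its flap closed, so the phone is inside. Blue and black still stand in the rack.

```bash
python3 -c "
from h import *
print(ctrl.hand_in())"
```

```text
the job is handed in; nothing more can be done
None
```

I posted the phone in the red case through the slot narrow end down and handed the job in at about 13.7 s; the last pictures show the slot clear, and the blue and black phones still standing in the rack.

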